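# Put the pink bead jar away in the push-to-open desk box

## Task

Press the round brass button on the wooden desk box so that its hidden drawer springs open. Then stand the jar of pink beads that is on the desk beside the box (not those at the back by the mug) upright on the floor of the open drawer, let it go and leave the drawer open. Leave the jar of blue beads where it stands.

Things in the scene. Friction and masses are not known exactly. Their poses are not given: they have to be found in the camera images.
- pink_jar: small round glass jar with pink beads and a whitish cap, fixed on, on the desk to the left or right of the box (not one of the little jars at the back by the mug): 36 mm in diameter, 54 mm tall (the cap, 32 mm in diameter, is its top 11 mm), about 60 g, standing upright and loose on the desk. Origin: centre of its underside, z up along its axis.
- blue_jar: the same kind of jar with blue beads, 36 mm in diameter, 54 mm tall, loose; not wanted. Origin: centre of its underside.
- button_top (a point): centre of the top of the round brass button, 40 mm wide, 92 mm above the desk, on top of a fixed wooden box 160 mm deep, 170 wide, 80 high with a flush front (no handle) towards the robot; it lies on the box's middle line, 20 mm behind its centre. It presses down 8 mm (spring: 2 N, then 5 N at the bottom); the latch lets go at 4 mm, and the button rises again when released.
- pocket (a point): point on the hidden drawer's floor, 13 mm above the desk; x to the drawer's back, y along its front, z up. Shut: 21 mm before the box's centre. Released, a spring drives it 110 mm to -x in 1.5 s and holds it open; it is then the centre of the open floor, 102 mm (x) by 142 mm (y). Walls: front to 71 mm above the desk, sides to 45 mm; at +x the box (80 mm high) begins 51 mm from here.
Mind the look-alikes: they are no part of the job. What is shaped like the pink_jar but purple is not meant.

How it is judged:
By the outcome, as a careful person would: the job done as asked, in the order asked, and still so for the second after the job is handed in, with the robot touching nothing.
It also fails if it takes over 67 s, if anything falls off the work surface, if the arm or the gripper's body presses on something with over 40 N, if the wrist force passes 120 N, or if a joint passes its speed limit or range.

## Robot

A 7-joint arm with a two-finger parallel gripper is mounted at the origin on a cart in front of the work surface, level with it; the furniture and walls round the work are solid. World frame = base frame: x ahead of the robot, y to its left, z up, the work surface at z = 0. Lengths are in m, angles in rad, forces in N, time in s.
With the tool pointing down it reaches from about 0.425 to 0.95 m from the base axis. Payload 4.7 kg.
Tool frame: the origin (TCP) lies between the finger pads; the fingertips stand 25 mm ahead of it and the grasp point (between the pads) lies 6 mm ahead of it; z points along the fingers, y is the line along which they close (so a half turn about z gives the same grasp; the last joint's range is limited). The gripper opens to 85 mm and grips with 20 to 120 N. Pads are 22 mm wide; open, the fingers measure 114 mm over their backs; the gripper's body (76 mm by 85 mm) begins 54 mm behind the grasp point. The pads swing forward as they close: fully open they stand 13 mm farther back than shut.
Start: joints at [0.647, 0.469, -0.049, 1.532, 0.024, 1.141, -0.082], TCP at [0.527, -0.422, 0.256] pointing down, gripper open.
Joint ranges: [-2.59, 2.59], [-0.33, 1.99], [-1.39, 1.29], [0.1, 2.45], [-1.04, 4.18], [0.21, 1.99], [-2.66, 2.66]. Speed limits (rad/s): [2.57, 2.57, 3.14, 3.14, 3.14, 3.14, 3.14].

## Interface

Orientations are given as a 3x3 rotation matrix whose columns are the frame's x, y, z axes.
In Python, from rig import * gives the robot as it stands. Calls block until the motion is done:
- movep(position, orientation): joint-space move of the TCP to a pose.
- move_l(position, attitude=None, feed=0.15, until_force=None): straight line of the TCP; attitude=None keeps the orientation; feed is the mean speed in m/s. With until_force (N) it stops when the force on the tool has changed by that much, and returns True; else False.
- move_joints(angles): joint-space move.
- command_gripper(opening, newtons=None): finger opening in m; newtons is the grip in N (None keeps the last); returns when the fingers have stopped.
- sleep(seconds).
- inverse_kinematics(position, orientation): joint angles nearest the present ones, or None.
- sense(): the state.
- camera(name): name is "scene" or "top" or "wrist"; returns (picture, depth): 420x560x3 uint8, red, green, blue; 420x560 float32, m along the optical axis (not along the pixel's ray), 0 where there is no reading.
- camera_params(name): a dict with "K" (3x3 intrinsics, pixels), "position" and "rotation" of the camera in the world; the wrist camera has in their place "tool_from_camera" (4x4, takes a point from camera to tool coordinates, whose origin is the TCP and whose axes are the flange's). Camera axes: x right, y down, z forward; pixel columns grow to the right and rows downward; lengths in m; the calibration is good to about 2 mm. The wrist camera is an equidistant fisheye: a pixel r from the principal point sees the ray r / f radians off the axis. A picture is of the moment at which its call begins: read the wrist's pose just before it. camera_params takes no time and is no camera call.
A pose or a line that the arm cannot do raises Unreachable and nothing moves.
- finish_job(): hands the job in; it is judged then, once.
The state is a dict: "time_s": time; "joint_pos": joint angles; "qd": joint speeds; "joint_efforts": joint torques, N m; "position": TCP position; "tcp_rot": TCP orientation; "wrist_force": force on the tool from outside, world axes, zero at the start; "ft_torque": the same for the moment, N m; "finger_gap": finger opening in m; "gripper_force": force on a finger pad.
Only numpy, scipy, OpenCV 4.12 (cv2) and the standard library are available. Lean on these libraries where they do the work, as an engineer would, in place of code of your own. Each camera call takes 0.05 s, during which the arm holds its last target. There are 200 camera calls.

## Working session

There is one attempt and no reset: what is moved stays moved. The work goes in short steps, each a Python script; the robot and the scene stay as the last script left them, time stands still between calls to the robot, and variables do not carry over. Pictures are saved under pics/ and viewed, at most 10 in all, crops included, and the job is handed in when it is done.

```bash
mkdir -p pics; cat > h.py <<'E'
from rig import *
import numpy as np, cv2
def cloud(name):
    s=sense(); im,d=camera(name); p=camera_params(name); K=np.array(p["K"])
    np.savez(f"{name}.npz",im=im,d=d,K=K,R=p.get("rotation",0),t=p.get("position",0))
    v,u=np.mgrid[:420,:560]
    c=np.stack([(u-K[0,2])/K[0,0]*d,(v-K[1,2])/K[1,1]*d,d],-1)
    return im,d,c@np.array(p["rotation"]).T+np.array(p["position"])
E
python3 - <<'E'
from h import *
ims=[]
for n in("top","scene"):
    im,d,P=cloud(n); np.save(n+"P.npy",P)
    cv2.imwrite(f"pics/{n}.png",cv2.cvtColor(im,cv2.COLOR_RGB2BGR)); print(camera_params(n)["position"])
print(sense()["time_s"])
E
```

```text
[0.46413207 0.0128018  1.07812561]
[-0.01530918  0.421774    0.92928576]
0.1
```

View pics/top.png

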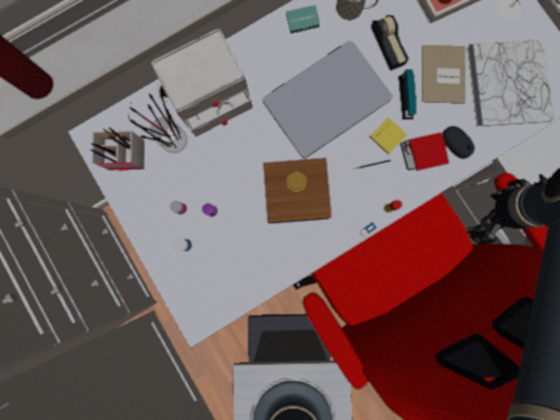

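View pics/scene.png

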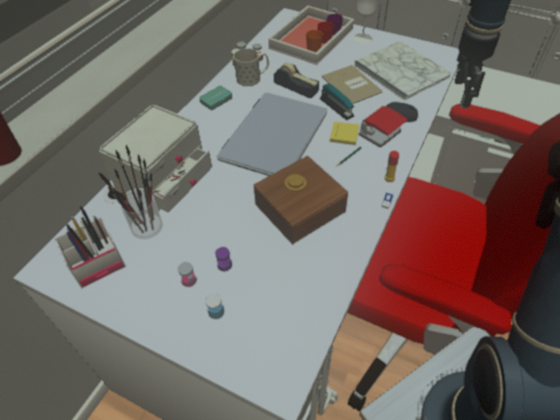

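The top view shows the button at (297,182), the pink jar at (178,208), the purple jar at (209,210), the blue jar at (184,244) and the box spanning (265–330, 158–222). The scene view confirms this: pink at (187,273), purple at (223,258), blue at (214,304).

```bash
python3 - <<'E'
from h import *
P=np.load("topP.npy"); S=np.load("sceneP.npy")
g=lambda Q,c,r,k,zlo,zhi:(lambda B:(np.median(B,0).round(4),((B.min(0)+B.max(0))/2).round(4),np.ptp(B,0).round(3),len(B)))((lambda B:B[(B[:,2]>zlo)&(B[:,2]<zhi)])(Q[r-k:r+k+1,c-k:c+k+1].reshape(-1,3)))
for n,c,r,k,a,b in[("button",297,182,14,.087,.1),("pink",178,208,13,.047,.065),("purple",209,210,13,.047,.065),("blue",184,244,13,.047,.065)]: print(n,*g(P,c,r,k,a,b))
for n,c,r,k,a,b in[("pink",187,273,16,.047,.065),("purple",223,258,16,.047,.065),("blue",214,304,16,.047,.065),("button",295,182,15,.087,.1)]: print("s",n,*g(S,c,r,k,a,b))
m=np.zeros(P.shape[:2],bool); m[150:230,255:340]=1
B=P[m&(P[...,2]>.075)&(P[...,2]<.087)]
print(cv2.minAreaRect((B[:,:2]*1000).astype(np.float32)), np.median(B[:,2]))
print("desk z",np.median(P[230:250,230:260,2]))
# obstacles in the drawer zone / neighbours
print(sense()["tcp_rot"])
E
```

```text
button [ 0.6385 -0.0255  0.0925] [ 0.6415 -0.0254  0.0935] [0.044 0.047 0.013] 185
pink [0.5854 0.3009 0.0547] [0.5844 0.3018 0.0533] [0.03  0.032 0.011] 116
purple [0.5753 0.2142 0.0545] [0.5765 0.2145 0.0533] [0.03  0.032 0.012] 115
blue [0.4821 0.287  0.0543] [0.4812 0.2877 0.0534] [0.03  0.033 0.012] 123
s pink [0.5824 0.3035 0.0533] [0.5841 0.3032 0.0527] [0.032 0.032 0.011] 168
s purple [0.5732 0.217  0.0539] [0.5741 0.2163 0.0529] [0.034 0.032 0.01 ] 151
s blue [0.4785 0.2896 0.0538] [0.4799 0.2889 0.053 ] [0.033 0.032 0.011] 194
s button [ 0.6362 -0.0238  0.0919] [ 0.6354 -0.0218  0.0919] [0.046 0.045 0.009] 164
((618.3915405273438, -27.366432189941406), (160.86610412597656, 169.85130310058594), 2.936211585998535) 0.08106826422673752
desk z 0.0010630983577541997
[[ 6.25669786e-01  7.80086746e-01 -1.40973691e-03]
 [ 7.80088017e-01 -6.25668912e-01  1.04795846e-03]
 [-6.45300552e-05 -1.75539482e-03 -9.99998457e-01]]
```

```bash
cat >> h.py <<'E'
a=np.deg2rad(2.9); c,s=np.cos(a),np.sin(a)
Rs=[np.array([[k*c,k*s,0],[k*s,-k*c,0],[0,0,-1.]]) for k in(1,-1)]
E
python3 - <<'E'
from h import *
q0=np.array(sense()["joint_pos"])
for i,R in enumerate(Rs):
    for p in([.638,-.0255,.12],[.583,.302,.25],[.583,.302,.036],[.487,-.034,.25],[.487,-.034,.052]):
        q=inverse_kinematics(p,R); print(i,p,None if q is None else np.round(q,2))
R=min((R for R in Rs if inverse_kinematics([.638,-.0255,.2],R) is not None),key=lambda R:np.abs(np.array(inverse_kinematics([.638,-.0255,.2],R))-q0).max())
command_gripper(0.0)
movep([.638,-.0255,.20],R)
move_l([.638,-.0255,.128],feed=.1)
print(sense()["wrist_force"],sense()["finger_gap"])
print(move_l([.638,-.0255,.100],feed=.03,until_force=9))
print(sense()["position"],sense()["wrist_force"]); sleep(.2)
move_l([.638,-.0255,.25],feed=.15)
sleep(.5)
im,d,P=cloud("top"); np.save("topP2.npy",P); print(sense()["time_s"])
cv2.imwrite("pics/top2.png",cv2.cvtColor(im,cv2.COLOR_RGB2BGR))
E
```

```text
0 [0.638, -0.0255, 0.12] [-0.04  0.55  0.01  1.75 -0.01  0.84 -1.54]
0 [0.583, 0.302, 0.25] [-0.36  0.46 -0.26  1.58  0.13  1.12 -2.17]
0 [0.583, 0.302, 0.036] [-0.47  0.68 -0.1   1.74  0.09  0.72 -2.14]
0 [0.487, -0.034, 0.25] [ 0.05  0.17 -0.08  1.97  0.02  1.   -1.55]
0 [0.487, -0.034, 0.052] [-0.01  0.46 -0.01  2.14  0.01  0.54 -1.55]
1 [0.638, -0.0255, 0.12] [ 0.38  0.62 -0.58  1.72  0.41  0.92  1.25]
1 [0.583, 0.302, 0.25] [ 0.    0.57 -0.82  1.55  0.44  1.21  0.73]
1 [0.583, 0.302, 0.036] [-0.03  0.83 -0.77  1.71  0.71  0.91  0.52]
1 [0.487, -0.034, 0.25] [ 0.54  0.23 -0.65  1.94  0.16  1.02  1.45]
1 [0.487, -0.034, 0.052] [ 0.4   0.52 -0.52  2.12  0.45  0.61  1.19]
[0.38561483 0.51908706 1.04470042] -3.906852335644276e-06
True
[ 0.63826808 -0.0255506   0.10918226] [-0.42105789 -0.44748516  4.35655995]
5.775
```

View pics/top2.png

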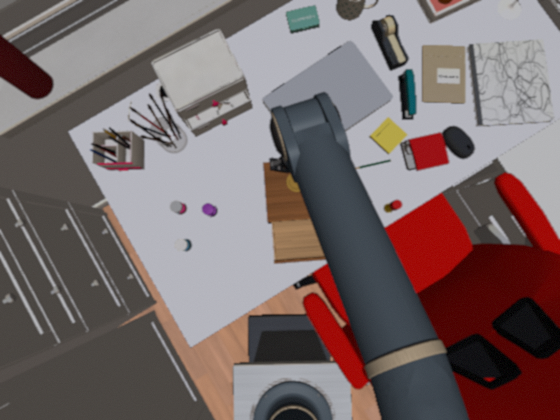

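The drawer is open: its interior and front lie at about (272–325, 220–262), and the jars are undisturbed. Next I grasp the pink jar.

```bash
python3 - <<'E'
from h import *
Rc=np.array(sense()["tcp_rot"]); R=min(Rs,key=lambda R:np.abs(R-Rc).max())
command_gripper(0.07,30)
movep([.584,.3025,.22],R)
move_l([.584,.3025,.10],feed=.15)
move_l([.584,.3025,.036],feed=.06,until_force=8)
print(sense()["position"],sense()["wrist_force"])
command_gripper(0.0,30)
print(sense()["finger_gap"],sense()["gripper_force"])
move_l([.584,.3025,.25],feed=.12)
print(sense()["finger_gap"],sense()["gripper_force"])
im,d,P=cloud("top"); np.save("topP3.npy",P)
im2,_,P2=cloud("scene")
cv2.imwrite("pics/c3.png",cv2.cvtColor(np.hstack([cv2.resize(im[90:290,120:360],(480,400)),cv2.resize(im2[100:350,130:370],(384,400))[:,:320]]),cv2.COLOR_RGB2BGR))
m=np.zeros(d.shape,bool); m[215:275,255:345]=1
for lo,hi in((.005,.02),(.06,.078)):
    B=P[m&(P[...,2]>lo)&(P[...,2]<hi)]; print(len(B),np.median(B,0) if len(B) else 0,cv2.minAreaRect((B[:,:2]*1000).astype(np.float32)))
print(sense()["time_s"])
E
```

```text
[0.58430133 0.30275314 0.03651886] [-0.3005445  -0.55843012  0.18890897]
0.03464768165770073 30.141063492410467
0.03409432806028743 29.921580325753894
2016 [ 0.4893337  -0.0346455   0.01392048] ((471.281494140625, -36.533172607421875), (246.4309539794922, 158.966552734375), 89.85798645019531)
214 [ 0.43374408 -0.03131942  0.07164887] ((490.6310729980469, -31.76605224609375), (123.50546264648438, 166.12289428710938), 2.789677619934082)
12.325
```

View pics/c3.png

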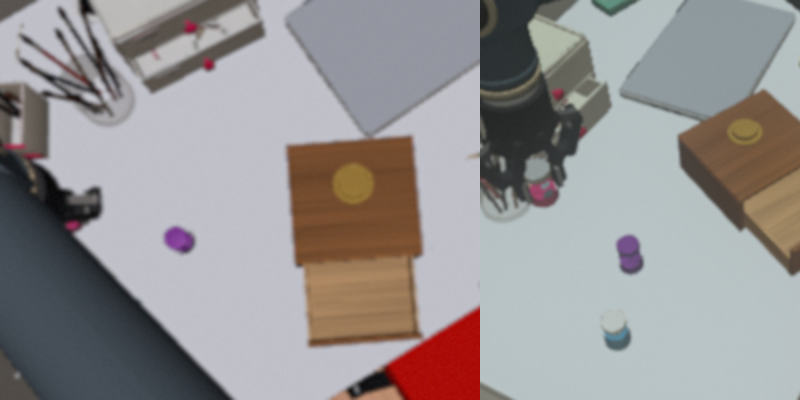

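The jar is held upright in the fingers (right half, about (543,185)). The drawer is fully open at about (305–420, 258–345) in the left half. Its floor centre matches my estimate.

```bash
python3 - <<'E'
from h import *
Rc=np.array(sense()["tcp_rot"]); R=min(Rs,key=lambda R:np.abs(R-Rc).max())
x,y=.488,-.034
movep([x,y,.25],R)
move_l([x,y,.09],feed=.12)
print(sense()["wrist_force"],sense()["finger_gap"])
print(move_l([x,y,.046],feed=.025,until_force=4))
print(sense()["position"],sense()["wrist_force"])
command_gripper(0.065); sleep(.2)
print(sense()["finger_gap"])
move_l([x,y,.12],feed=.08); move_l([x,y,.25],feed=.2)
movep([.527,-.30,.3],R)
im,d,P=cloud("top"); im2,_,P2=cloud("scene"); 
cv2.imwrite("pics/c4.png",cv2.cvtColor(np.hstack([cv2.resize(im[150:290,220:360],(400,400)),cv2.resize(im2[130:330,200:400],(400,400))]),cv2.COLOR_RGB2BGR))
m=(P[...,2]>.058)&(P[...,2]<.08)&(np.hypot(P[...,0]-x,P[...,1]-y)<.045); print(m.sum(),np.median(P[m],0))
print(sense()["time_s"])
E
```

```text
[-0.2835753  -0.09805747 -1.41755663] 0.03410984355562297
True
[ 0.48799409 -0.03401289  0.0493521 ] [0.06084167 0.56785124 4.80753689]
0.06435801811393896
118 [ 0.4897863  -0.03426156  0.06781396]
20.1833
```

View pics/c4.png

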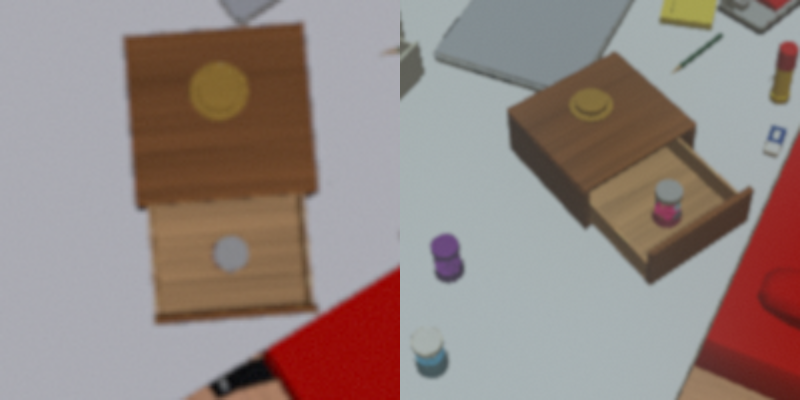

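The pink jar stands upright in the open drawer (cap at (231,252) on the left, jar at (668,202) on the right), with its top at 68 mm as expected. The blue and purple jars have not moved.

```bash
python3 -c "
from rig import *
print(finish_job())"
```

```text
the job is handed in; nothing more can be done
None
```

The button was pressed, the drawer sprang open, and the pink jar stands upright and released on its floor with the drawer left open; the blue jar was not touched, and I handed the job in at about 20 s.

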